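Stand the leaning organ pipes back up

ROBOT

A 7-joint arm with a two-finger parallel gripper is mounted at the origin on the work surface. World frame = base frame: x ahead of the robot, y to its left, z up, the work surface at z = 0. Lengths are in m, angles in degrees, forces in N, time in s.
With the tool pointing down it reaches from about 0.4 to 0.875 m from the base axis. Payload 19.3 kg.
Tool frame: the origin (TCP) lies midway between the tips of the shut fingers; the grasp point (between the pads) lies 19 mm behind it (bot.grip_depth is the distance from the TCP to the grasp point, in m); z points along the fingers, y is the line along which they close (so a half turn about z gives the same grasp; the last joint's range is limited). The gripper opens to 85 mm and grips with 20 to 120 N. Pads are 22 mm wide; open, the fingers measure 114 mm over their backs; the gripper's body (76 mm by 85 mm) begins 54 mm behind the grasp point. The pads swing forward as they close: fully open they stand 13 mm farther back than shut.
Start: joints at [-4.022, 29.874, -2.08, 91.645, 1.215, 58.505, -6.463], TCP at [0.625, -0, 0.231] pointing down, gripper open.
Joint ranges: [-166.77, 166.77], [-17.47, 122.26], [-85.68, 81.53], [9.62, 139.38], [-72.42, 252.41], [9.2, 110.78], [-144.41, 144.41]. Speed limits (degrees/s): [108.29, 108.29, 136.94, 136.94, 172.46, 172.46, 172.46].

INTERFACE

Orientations are given as a 3x3 rotation matrix whose columns are the frame's x, y, z axes.
In Python, from station import bot gives the robot as it stands. The module is installed in compiled form; this text tells all that it offers.
- The arm moves only by the tool servo_tool, never from a script. Its argument "plan" is a list of rows, each a list of 3 entries, a list of its own where there are three numbers: the opening, from 0 (shut) to 1 (fully open), then the shift along the tool's x, y, z in m, then the turn about the tool's z in rad. In form: [[hand, [tx, ty, tz], spin], ...]. A call has exactly 10 rows; each row shifts and turns the commanded pose from where the row before left it, along the tool's axes as they then stand; what a row does not reach is not made up. A row lasts 1/8 s, in which the tool goes at most 62.5 mm and 10.7 degrees, less where a joint would pass 70% of its speed; a pose out of reach is approached as far as the arm can. A call is refused whole if a number of a shift passes 0.0625 or a number of a turn 0.188, either way. A call with a gripper value outside its range is refused whole. The fingers move at their own pace and stop on an object; "newtons" is the grip in N (left out, the last holds). Time passes only in rows, so rows that do not move let the fingers close, or fill a call up. It gives the time, the measured TCP pose, the force, the opening and the grip force at its end, in the units of the state.
- bot.read_state(): the state, without advancing time (a new reading comes with each control period).
- bot.get_image(name): name is "scene" or "side" or "wrist"; returns a dict with "pixels" (384x512x3 uint8, red, green, blue), "range_z" (384x512 float32, m along the optical axis (not along the pixel's ray), 0 where there is no reading), "fx", "fy", "cx", "cy" (pixels), "k1" (the pictures are not rectified: a ray, as slopes to the right and down, at radius r is drawn at 1 + k1 r^2 times it, then the intrinsics apply), "rvec" (rotation vector, rad) and "tvec" (3), from world to camera coordinates, as OpenCV has them. Camera axes: x right, y down, z forward; pixel columns grow to the right and rows downward; lengths in m; the calibration is good to about 2 mm. A picture is of the moment at which its call begins.
- bot.job_done(): hands the job in; it is judged then, once.
The state is a dict: "t": time; "joint_pos": joint angles; "dq": joint speeds; "effort": joint torques, N m; "position": TCP position; "ee_rot": TCP orientation; "wrist_force": force on the tool from outside, world axes, zero at the start; "ft_torque": the same for the moment, N m; "grip_width": finger opening in m; "grip_force": force on a finger pad.
Only numpy, scipy, OpenCV 4.12 (cv2) and the standard library are available. Lean on these libraries where they do the work, as an engineer would, in place of code of your own. Each camera call takes 0.05 s, during which the arm holds its last target. There are 200 camera calls.

TASK

Two wooden organ pipes, the tall one and the short one, have tipped over onto the padded bar of the pipe rest. Push each of them back with the fingers until it stands upright and still on its own foot on the board, in its own place. Do not lift or carry the pipes, do not knock them over the other way, and leave the pipe in the middle and everything else on the bench alone.

Things in the scene. Friction and masses are not known exactly. Their poses are not given: they have to be found in the camera images.
- rest: Fixed pipe rest: plywood footboard 220 (x) x 380 (y) x 12 mm; blue kerb along its -x edge, 30 mm above the board, inner face at x = -95 mm. Origin: centre of the board's underside, on the bench. +x: the way pipes lean, away from the robot within 0.4 rad. Feet at x = -50 mm: mid pipe at y = 0 +-18 mm, tall and short near +-117 +-18 mm, either way round.
- rest_bar (a point): Middle of the rest's grey padded round bar, 16 mm thick, 350 mm long along the rest's y, on which the pipes lean; at (37, 0, 82) mm in the rest's frame. Its dark end posts at y = -180 and 180 mm are 96 mm high.
- tall_pipe: Tall mid-brown square wooden pipe, 60 x 60 x 200 mm, flat foot, about 330 g; button on top (20 mm wide, 14 high). Loose. Origin: centre of underside; z along the pipe, x out of the face on the bar. Starts leaning 0.65 rad towards the rest's +x, on its +x foot edge, about which it turns when pushed. Under 0.29 rad it falls upright by itself; that far past upright it topples.
- tall_pipe_edge (a point): Middle of the tall pipe's top edge on its +x face: the lowest, foremost edge of the overhanging top while it leans, at (30, 0, 200) mm in the pipe's frame.
- short_pipe: Short pale square wooden pipe, 50 x 50 x 150 mm, flat foot, about 190 g; button on top (20 mm wide, 14 high). Loose. Origin: centre of underside; z along the pipe, x out of the face on the bar. Starts leaning 0.69 rad towards the rest's +x, on its +x foot edge, about which it turns when pushed. Under 0.32 rad it falls upright by itself; that far past upright it topples.
- short_pipe_edge (a point): Middle of the short pipe's top edge on its +x face: the lowest, foremost edge of the overhanging top while it leans, at (25, 0, 150) mm in the pipe's frame.
- mid_pipe: A dark wooden pipe, 50 x 50 mm and 110 mm high with a 14 mm button on top, already standing upright in the middle of the rest; loose. Origin: centre of its underside. To be left alone.
- screwdriver: Red-handled screwdriver, 200 mm, lying loose on the bench at the left. Leave alone.
- glue: White glue bottle with a red cap, 52 mm across, 130 mm high, standing. Origin under its centre. Leave alone.
- brush: Brush, 180 mm, lying loose on the bench at the right. Leave alone.
- tin: Open steel tin, 64 mm across, 60 mm high. Leave alone.
- stopper0: Turned wooden pipe stopper, 28 mm across, 55 mm high, standing beyond the rest. Leave alone.
- stopper1: Turned wooden pipe stopper, 28 mm across, 55 mm high, standing beyond the rest. Leave alone.
- stopper2: Turned wooden pipe stopper, 28 mm across, 55 mm high, standing beyond the rest. Leave alone.
Mind the look-alikes: they are no part of the job. What is shaped like the short_pipe but yellow is not meant.

How it is judged:
By the outcome, as a careful person would: the job done as asked, in the order asked, and still so for the second after the job is handed in, with the robot touching nothing.
It also fails if it takes over 61 s, if anything falls off the work surface, if the arm or the gripper's body presses on something with over 40 N, if the wrist force passes 120 N, or if a joint passes its speed limit or range.

## Working session

There is one attempt and no reset: what is moved stays moved. The work goes in short steps, Python scripts to look and compute and a tool call to move; the robot and the scene stay as the last step left them, time stands still between calls to the robot, and variables do not carry over. Pictures are saved under pics/ and viewed, at most 10 in all, crops included, and the job is handed in when it is done.

Besides the shell and the picture viewer there is one more tool, called after "Request:" as name([rows], argument=value, ...), one row to a line, values as JSON. servo_tool: Moves the arm, as the interface text tells. Its arguments: {"type":"object","properties":{"plan":{"type":"array","items":{"type":"array"}},"newtons":{"type":"number"}},"required":["plan"]}

```bash
mkdir -p pics
cat > h.py <<'E'
import numpy as np, cv2
from station import bot
def grab(n,save=None):
    d=bot.get_image(n)
    if save: cv2.imwrite('pics/'+save,d['pixels'][:,:,::-1])
    np.savez('%s.npz'%n,**d); return d
def cloud(d):
    """world points per pixel from range_z"""
    h,w=d['range_z'].shape
    u,v=np.meshgrid(np.arange(w),np.arange(h))
    xd=(u-d['cx'])/d['fx'];yd=(v-d['cy'])/d['fy']
    x,y=xd.copy(),yd.copy()
    for _ in range(10):
        s=1+d['k1']*(x*x+y*y); x,y=xd/s,yd/s
    z=d['range_z'];P=np.stack([x*z,y*z,z],-1)
    R=cv2.Rodrigues(np.array(d['rvec'],float))[0]
    W=(P-np.array(d['tvec']).ravel())@R
    W[z==0]=np.nan
    return W
E
python3 - <<'E'
from h import *
a=grab('scene');b=grab('side')
s=np.hstack([a['pixels'],b['pixels']])
cv2.imwrite('pics/scene0.png',a['pixels'][:,:,::-1]);cv2.imwrite('pics/side0.png',b['pixels'][:,:,::-1])
for d in (a,b):
    R=cv2.Rodrigues(np.array(d['rvec'],float))[0];print(-R.T@np.array(d['tvec']).ravel(),R[2],d['k1'],(d['range_z']==0).mean())
s=bot.read_state();print(s['t'],s['position'],np.round(s['ee_rot'],3),s['wrist_force'],s['grip_width'])
E
```

```text
[ 1.17898622 -0.42856042  0.79234577] [-0.66449902  0.40085962 -0.63067632] 0.025480125733594077 0.0036977132161458335
[ 0.39506606 -1.00688889  0.81142456] [ 0.05575638  0.83042851 -0.55432817] -0.010774739759493628 0.003997802734375
0.1 [ 6.24708166e-01 -1.99740719e-05  2.30797492e-01] [[ 0.     1.    -0.001]
 [ 1.    -0.    -0.   ]
 [-0.    -0.001 -1.   ]] [-0.42962265  0.46384967  0.39463097] 0.08537277196197235
```

View pics/scene0.png

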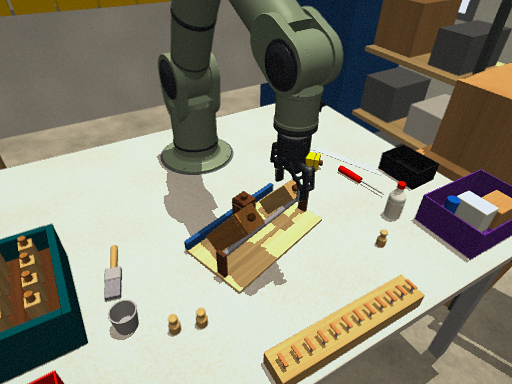

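View pics/side0.png

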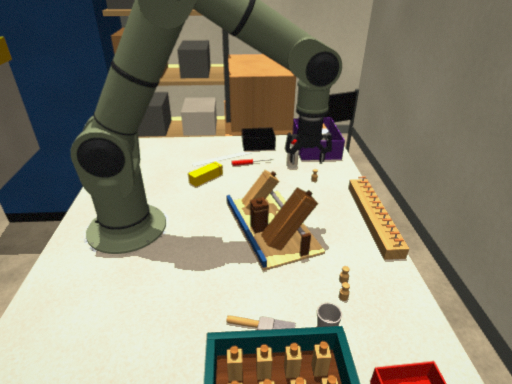

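The scene view shows the rest at about (255,235), its blue kerb towards the robot. The side view shows the tall pipe leaning at (290,218), the dark mid pipe at (260,215), and the short pipe at (262,188). The yellow decoy lies at (205,175).

```bash
cat > m.py <<'E'
from h import *
import sys
def load(n): return dict(np.load('%s.npz'%n))
def rest():
    K=[];B=[]
    for n in('side','scene'):
        d=load(n);W=cloud(d);hsv=cv2.cvtColor(d['pixels'],cv2.COLOR_RGB2HSV)
        ok=(W[...,0]>.3)&(W[...,0]<.85)&(abs(W[...,1])<.4)
        k=ok&(hsv[...,0]>100)&(hsv[...,0]<125)&(hsv[...,1]>150)&(abs(W[...,2]-.042)<.006)
        p=W[k];r=cv2.minAreaRect((p[:,:2]*1000).astype(np.float32));print(n,'kerb',len(p),r)
        K.append(p)
        b=ok&(hsv[...,0]>15)&(hsv[...,0]<32)&(abs(W[...,2]-.012)<.005)
        p=W[b];r=cv2.minAreaRect((p[:,:2]*1000).astype(np.float32));print(n,'board',len(p),r,np.median(p[:,2]))
if __name__=='__main__':
    rest()
    for n in('side','scene'):
        d=load(n);W=cloud(d)
        ok=(W[...,0]>.35)&(W[...,0]<.8)&(abs(W[...,1])<.3)&(W[...,2]<.005)
        print(n,'bench z',np.median(W[ok][:,2]))
E
python3 m.py
```

```text
side kerb 264 ((415.0362548828125, -62.54347229003906), (12.397313117980957, 366.9707946777344), 17.81436538696289)
side board 1725 ((616.9180908203125, 21.8656005859375), (463.88397216796875, 782.8824462890625), 14.283455848693848) 0.012553362843662059
scene kerb 341 ((418.0374450683594, -55.242340087890625), (16.187376022338867, 379.21142578125), 17.78837013244629)
scene board 2884 ((600.2764282226562, 24.01678466796875), (402.3976745605469, 799.0386352539062), 14.993546485900879) 0.012035109949097981
side bench z 0.0006592833199549743
scene bench z 0.00017489747590184094
```

```bash
cat > q.py <<'E'
from m import *
yaw=np.radians(17.8);c,s=np.cos(yaw),np.sin(yaw)
R2=np.array([[c,-s],[s,c]]);O=np.array([.4175,-.0565])+.1025*R2[:,0]
def toR(W): 
    V=W.copy();V[...,:2]=(W[...,:2]-O)@R2;return V
def main():
    print('O',O)
    for n in('side','scene'):
        d=load(n);V=toR(cloud(d));hsv=cv2.cvtColor(d['pixels'],cv2.COLOR_RGB2HSV)
        box=(abs(V[...,0])<.15)&(abs(V[...,1])<.19)&(V[...,2]>.02)&(V[...,2]<.23)
        for nm,lo,hi in(('-y',-.175,-.06),('mid',-.055,.055),('+y',.06,.175)):
            m=box&(V[...,1]>lo)&(V[...,1]<hi)&(hsv[...,0]<25)&(hsv[...,1]>60)
            p=V[m]*1000
            if len(p)<20: print(n,nm,len(p));continue
            print(n,nm,len(p),'y pct',np.round(np.percentile(p[:,1],[2,10,50,90,98])),'x',np.round(np.percentile(p[:,0],[2,50,98])),'zmax',np.round(np.percentile(p[:,2],[50,98,100])))
            for zl in range(20,200,20):
                q=p[(p[:,2]>zl)&(p[:,2]<zl+20)]
                if len(q)>5: print('   z',zl,len(q),'x',np.round(np.percentile(q[:,0],[3,97])),'y',np.round(np.percentile(q[:,1],[3,97])))
if __name__=='__main__': main()
E
python3 q.py
```

```text
O [ 0.51509326 -0.02516623]
side -y 1693 y pct [-139. -136. -133.  -90.  -79.] x [-70.   3.  76.] zmax [125. 204. 209.]
   z 20 51 x [-56.  21.] y [-171. -131.]
   z 40 136 x [-74.  -3.] y [-137.  -83.]
   z 60 203 x [-67.  14.] y [-138.  -79.]
   z 80 215 x [-51.  36.] y [-172.  -81.]
   z 100 198 x [-36.  42.] y [-137.  -82.]
   z 120 200 x [-21.  56.] y [-137.  -81.]
   z 140 208 x [-6. 71.] y [-138.  -81.]
   z 160 214 x [ 9. 87.] y [-138.  -82.]
   z 180 196 x [25. 76.] y [-137.  -81.]
side mid 549 y pct [-29. -27. -24.   5.  18.] x [-77. -59. -29.] zmax [ 91. 136. 138.]
   z 20 66 x [-77. -33.] y [-28.   6.]
   z 40 78 x [-77. -30.] y [-29.   6.]
   z 60 83 x [-77. -31.] y [-29.  16.]
   z 80 86 x [-77. -30.] y [-28.  16.]
   z 100 97 x [-77. -27.] y [-29.  15.]
   z 120 139 x [-75. -29.] y [-27.  20.]
side +y 640 y pct [ 84.  86.  92. 125. 133.] x [-65.   1.  52.] zmax [109. 158. 161.]
   z 20 6 x [-61. -52.] y [85. 93.]
   z 40 50 x [-69. -53.] y [ 86. 132.]
   z 60 74 x [-57.  14.] y [ 86. 132.]
   z 80 131 x [-40.  33.] y [ 84. 131.]
   z 100 127 x [-25.  43.] y [ 85. 134.]
[... 449 characters left out ...]
 [-137. -135.]
   z 160 242 x [20. 92.] y [-137.  -83.]
   z 180 308 x [38. 82.] y [-137.  -79.]
scene mid 326 y pct [-28. -27. -13.  17.  22.] x [-75. -48. -24.] zmax [121. 136. 137.]
   z 60 14 x [-71.  43.] y [-28.  50.]
   z 80 41 x [-72.  33.] y [-28.  33.]
   z 100 86 x [-75. -26.] y [-28.  21.]
   z 120 181 x [-73. -26.] y [-27.  21.]
scene +y 661 y pct [ 84.  85.  87. 106. 127.] x [-55.  15.  57.] zmax [107. 158. 161.]
   z 20 47 x [-57.  34.] y [ 85. 174.]
   z 40 76 x [-64.  45.] y [ 84. 175.]
   z 60 87 x [-51.  15.] y [ 84. 104.]
   z 80 91 x [-35.  33.] y [84. 92.]
   z 100 90 x [-18.  50.] y [84. 90.]
   z 120 125 x [ 1. 61.] y [ 84. 108.]
   z 140 143 x [18. 56.] y [ 84. 125.]
```

Request:
servo_tool([
  [0, [0, 0, 0], 0.18],
  [0, [0, 0, 0], 0.18],
  [0, [0, 0, 0], 0.18],
  [0, [0, 0, 0], 0.18],
  [0, [0, 0, 0], 0.18],
  [0, [0, 0, 0], 0.18],
  [0, [0, 0, 0], 0.18],
  [0, [0.01, 0.033, 0], 0],
  [0, [0.01, 0.033, 0], 0],
  [0, [0.01, 0.033, 0], 0],
])

```text
t: 1.35
position: [0.6842, -0.0858, 0.231]
ee_rot: [[0.952, 0.306, -0.001], [0.306, -0.952, 0.0], [-0.001, -0.0, -1.0]]
wrist_force: [1.0, -0.9, 1.0]
grip_width: -0.0001
grip_force: 0.0
```

Request:
servo_tool([
  [0, [0, 0, 0.02], 0],
  [0, [0, 0, 0.02], 0],
  [0, [0, 0, 0.02], 0],
  [0, [0, 0, 0.015], 0],
  [0, [0, 0, 0.006], 0],
  [0, [0, 0, 0], 0],
  [0, [0, 0, 0], 0],
  [0, [0, 0, 0], 0],
  [0, [0, 0, 0], 0],
  [0, [0, 0, 0], 0],
])

```text
t: 2.6
position: [0.6839, -0.0851, 0.1504]
ee_rot: [[0.952, 0.306, 0.0], [0.306, -0.952, -0.0], [0.0, 0.0, -1.0]]
wrist_force: [0.9, 0.1, -0.3]
grip_width: 0.0001
grip_force: 0.0
```

Run:
```python
from h import *
grab('side');grab('scene','scene1.png')
import q; q.main()
s=bot.read_state();p=s['position'];print(q.toR(np.array(p)),s['wrist_force'])
```

```text
O [ 0.51509326 -0.02516623]
side -y 1689 y pct [-138. -136. -133.  -90.  -80.] x [-70.   2.  76.] zmax [125. 204. 223.]
   z 20 48 x [-52.   9.] y [-158. -132.]
   z 40 148 x [-75.   0.] y [-137.  -81.]
   z 60 193 x [-66.  11.] y [-138.  -82.]
   z 80 207 x [-51.  30.] y [-141.  -80.]
   z 100 198 x [-36.  40.] y [-137.  -82.]
   z 120 202 x [-20.  54.] y [-138.  -80.]
   z 140 209 x [-6. 72.] y [-138.  -82.]
   z 160 213 x [ 9. 87.] y [-137.  -82.]
   z 180 202 x [25. 75.] y [-137.  -82.]
side mid 552 y pct [-29. -27. -24.   6.  19.] x [-77. -59. -28.] zmax [ 91. 136. 140.]
   z 20 66 x [-77. -37.] y [-29.   7.]
   z 40 82 x [-77. -30.] y [-28.   7.]
   z 60 84 x [-77. -30.] y [-29.  12.]
   z 80 86 x [-77. -29.] y [-29.  14.]
   z 100 94 x [-77. -27.] y [-29.  15.]
   z 120 140 x [-76. -29.] y [-26.  21.]
side +y 642 y pct [ 84.  86.  92. 125. 133.] x [-65.   1.  52.] zmax [109. 158. 162.]
   z 40 54 x [-69. -53.] y [ 85. 133.]
   z 60 73 x [-57.  15.] y [ 85. 132.]
   z 80 134 x [-40.  29.] y [ 85. 131.]
   z 100 129 x [-23.  44.] y [ 84. 130.]
   z 120 129 x [-8. 57.] y [ 84. 13
[... 288 characters left out ...]
-174. -134.]
   z 100 102 x [-25.  45.] y [-137. -134.]
   z 120 111 x [-9. 62.] y [-137. -135.]
   z 140 111 x [ 3. 76.] y [-137. -134.]
   z 160 165 x [20. 91.] y [-137.  -97.]
   z 180 305 x [36. 82.] y [-137.  -80.]
scene mid 323 y pct [-29. -28. -14.  16.  21.] x [-75. -49. -26.] zmax [121. 136. 138.]
   z 60 9 x [-73. -60.] y [-29. -24.]
   z 80 38 x [-74. -26.] y [-29.  21.]
   z 100 92 x [-73. -25.] y [-29.  20.]
   z 120 179 x [-74. -26.] y [-27.  20.]
scene +y 99 y pct [ 87.  92. 112. 174. 174.] x [35. 55. 63.] zmax [133. 153. 155.]
   z 120 71 x [49. 63.] y [ 87. 134.]
   z 140 15 x [44. 59.] y [104. 135.]
[ 0.14235073 -0.10863664  0.1503602 ] [-0.6481809  -0.72718538 -0.18939248]
```

View pics/scene1.png

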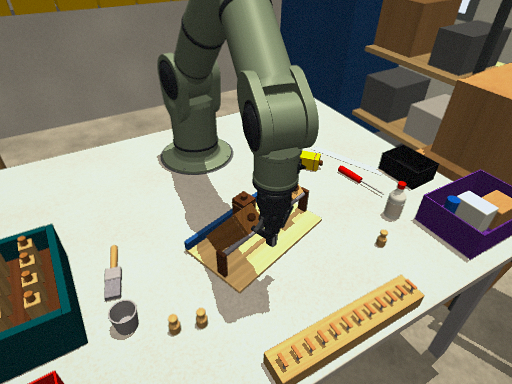

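Request:
servo_tool([
  [0, [-0.012, 0, 0], 0],
  [0, [-0.012, 0, 0], 0],
  [0, [-0.008, 0, 0], 0],
  [0, [-0.005, 0, -0.003], 0],
  [0, [-0.005, 0, -0.003], 0],
  [0, [-0.005, 0, -0.003], 0],
  [0, [-0.005, 0, -0.003], 0],
  [0, [-0.005, 0, -0.003], 0],
  [0, [-0.005, 0, -0.002], 0],
  [0, [0, 0, 0], 0],
])

```text
t: 3.95
position: [0.6244, -0.1043, 0.1674]
ee_rot: [[0.952, 0.306, -0.0], [0.306, -0.952, -0.0], [-0.0, -0.0, -1.0]]
wrist_force: [0.5, -0.0, -0.5]
grip_width: 0.0001
grip_force: 0.2
```

```bash
cat > r.py <<'E'
from h import *
import q,sys
d=grab('side',sys.argv[1] if len(sys.argv)>1 else None)
V=q.toR(cloud(d));hsv=cv2.cvtColor(d['pixels'],cv2.COLOR_RGB2HSV)
box=(abs(V[...,0])<.15)&(V[...,2]>.025)&(V[...,2]<.23)&(hsv[...,0]<25)&(hsv[...,1]>60)
for nm,lo,hi in(('tall',-.15,-.07),('mid',-.055,.055),('short',.075,.15)):
    p=V[box&(V[...,1]>lo)&(V[...,1]<hi)]*1000
    # lean from the -y side face: min-area rectangle in the x-z plane
    f=p[(p[:,1]<np.percentile(p[:,1],40)+1)][:,[0,2]]
    print(nm,'side face rect xz',np.round(cv2.minAreaRect(f.astype(np.float32))[0]),np.round(cv2.minAreaRect(f.astype(np.float32))[1]),round(cv2.minAreaRect(f.astype(np.float32))[2],1),'x',np.round(np.percentile(p[:,0],[1,99])),'y',np.round(np.percentile(p[:,1],[1,99])),'z99',np.round(np.percentile(p[:,2],99)))
s=bot.read_state();print(np.round(q.toR(np.array(s['position']))*1000),np.round(s['wrist_force'],1),s['t'])
E
python3 r.py side2.png
```

```text
tall side face rect xz [ -8. 116.] [200.  64.] 61.2 x [-77.  62.] y [-138.  -77.] z99 216.0
mid side face rect xz [-52.  75.] [ 51. 100.] 0.2 x [-77. -27.] y [-29.  21.] z99 137.0
short side face rect xz [-4. 87.] [150.  56.] 49.6 x [-66.  56.] y [ 84. 134.] z99 159.0
[  80. -109.  167.] [ 0.6 -0.3 -1.1] 4.0
```

View pics/side2.png

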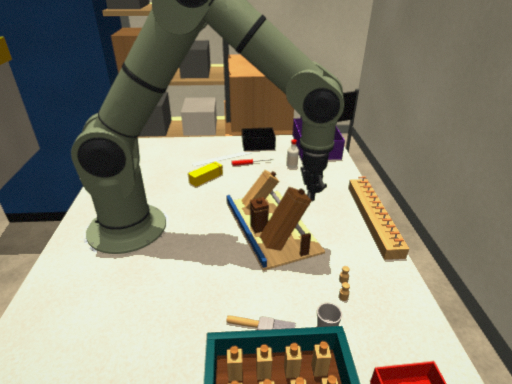

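The tall pipe has risen to about 0.50 rad with the fingers at its top edge (308,192), and its foot has stayed put.

Request:
servo_tool([
  [0, [-0.005, 0, -0.003], 0],
  [0, [-0.005, 0, -0.003], 0],
  [0, [-0.005, 0, -0.002], 0],
  [0, [-0.005, 0, -0.002], 0],
  [0, [-0.004, 0, -0.002], 0],
  [0, [-0.004, 0, -0.002], 0],
  [0, [-0.004, 0, -0.001], 0],
  [0, [-0.003, 0, 0], 0],
  [0, [-0.003, 0, 0], 0],
  [0, [0, 0, 0], 0],
])

```text
t: 5.25
position: [0.5884, -0.1158, 0.1823]
ee_rot: [[0.952, 0.306, -0.0], [0.306, -0.952, 0.0], [-0.0, -0.0, -1.0]]
wrist_force: [-0.4, 0.5, -0.8]
grip_width: 0.0002
grip_force: 0.0
```

```bash
python3 r.py
```

```text
tall side face rect xz [-30. 119.] [198.  63.] 74.2 x [-83.  25.] y [-138.  -77.] z99 224.0
mid side face rect xz [-52.  75.] [51. 99.] 0.7 x [-78. -28.] y [-29.  21.] z99 137.0
short side face rect xz [-4. 88.] [151.  53.] 49.5 x [-67.  55.] y [ 84. 136.] z99 160.0
[  42. -109.  182.] [ 0.1  0.8 -0.1] 5.3
```

Request:
servo_tool([
  [0, [-0.003, 0, 0], 0],
  [0, [-0.003, 0, 0], 0],
  [0, [0, 0, 0], 0],
  [0, [0, 0, 0], 0],
  [0, [0, 0, 0], 0],
  [0, [0, 0, 0], 0],
  [0, [0, 0, 0], 0],
  [0, [0, 0, 0], 0],
  [0, [0, 0, 0], 0],
  [0, [0, 0, 0], 0],
])

```text
t: 6.55
position: [0.5829, -0.1175, 0.1823]
ee_rot: [[0.952, 0.306, -0.0], [0.306, -0.952, 0.0], [-0.0, -0.0, -1.0]]
wrist_force: [-0.4, -0.5, -0.1]
grip_width: -0.0004
grip_force: 0.0
```

```bash
python3 r.py
```

```text
tall side face rect xz [-58. 120.] [190.  61.] 89.9 x [-88. -28.] y [-138.  -77.] z99 225.0
mid side face rect xz [-36.  64.] [ 96. 113.] 71.3 x [-78.  31.] y [-30.  21.] z99 134.0
short side face rect xz [-5. 88.] [150.  52.] 50.0 x [-67.  57.] y [ 84. 135.] z99 158.0
[  36. -109.  182.] [-0.3  0.3 -0.3] 6.6
```

Request:
servo_tool([
  [0, [0.01, 0, 0], 0],
  [0, [0.022, 0, 0], 0],
  [0, [0.022, 0, 0], 0],
  [0, [0.022, -0.018, 0], 0],
  [0, [0, -0.036, 0], 0],
  [0, [0, -0.036, 0], 0],
  [0, [0, -0.036, 0], 0],
  [0, [0, -0.036, 0], 0],
  [0, [0, -0.036, 0], 0],
  [0, [0, -0.02, 0], 0],
])

```text
t: 7.85
position: [0.5885, 0.1155, 0.1823]
ee_rot: [[0.951, 0.308, -0.0], [0.308, -0.951, 0.0], [0.0, -0.0, -1.0]]
wrist_force: [0.1, -0.3, -0.0]
grip_width: -0.0002
grip_force: 0.0
```

```bash
python3 r.py side3.png
```

```text
tall side face rect xz [-56. 120.] [190.  61.] 88.5 x [-87. -23.] y [-138.  -77.] z99 226.0
mid side face rect xz [-30.  62.] [ 96. 125.] 72.4 x [-78.  40.] y [-40.  22.] z99 137.0
short side face rect xz [-3. 86.] [151.  56.] 50.5 x [-66.  56.] y [ 83. 135.] z99 159.0
[113. 114. 182.] [ 0.1  3.7 -0.3] 7.9
```

View pics/side3.png

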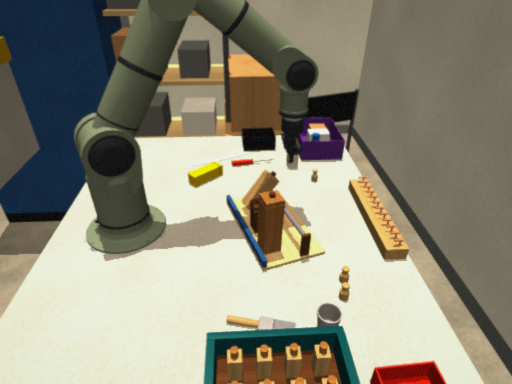

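Request:
servo_tool([
  [0, [0, 0, 0], 0],
  [0, [0, 0, 0.01], 0],
  [0, [0, 0.002, 0.02], 0],
  [0, [0, 0.002, 0.02], 0],
  [0, [0, 0, 0.016], 0],
  [0, [0, 0, 0.008], 0],
  [0, [-0.006, 0, 0], 0],
  [0, [-0.006, 0, 0], 0],
  [0, [0, 0, 0], 0],
  [0, [0, 0, 0], 0],
])

```text
t: 9.15
position: [0.5786, 0.106, 0.1087]
ee_rot: [[0.952, 0.306, 0.001], [0.306, -0.952, 0.0], [0.001, -0.0, -1.0]]
wrist_force: [0.3, -0.0, 0.4]
grip_width: -0.0001
grip_force: 0.0
```

```bash
python3 r.py
```

```text
tall side face rect xz [-58. 120.] [189.  61.] 89.8 x [-88. -28.] y [-138.  -77.] z99 225.0
mid side face rect xz [-37.  95.] [134.  87.] 27.5 x [-78.  39.] y [-49.  22.] z99 134.0
short side face rect xz [-4. 87.] [150.  54.] 51.0 x [-67.  55.] y [ 83. 135.] z99 158.0
[101. 105. 109.] [ 0.2 -0.3  0.1] 9.2
```

Request:
servo_tool([
  [0, [-0.008, -0.004, 0], 0],
  [0, [-0.008, 0, 0], 0],
  [0, [-0.004, 0, -0.002], 0],
  [0, [-0.004, 0, -0.003], 0],
  [0, [-0.004, 0, -0.003], 0],
  [0, [-0.004, 0, -0.003], 0],
  [0, [-0.004, 0, -0.003], 0],
  [0, [-0.004, 0, -0.002], 0],
  [0, [-0.004, 0, -0.002], 0],
  [0, [0, 0, 0], 0],
])

```text
t: 10.45
position: [0.5351, 0.0961, 0.1264]
ee_rot: [[0.952, 0.306, -0.0], [0.306, -0.952, 0.0], [0.0, -0.0, -1.0]]
wrist_force: [0.5, 0.1, -0.1]
grip_width: -0.0001
grip_force: 0.1
```

```bash
python3 r.py
```

```text
tall side face rect xz [-59. 120.] [189.  61.] 89.5 x [-89. -29.] y [-138.  -76.] z99 225.0
mid side face rect xz [-37.  95.] [134.  90.] 27.2 x [-77.  40.] y [-45.  24.] z99 133.0
short side face rect xz [-16.  92.] [150.  53.] 58.9 x [-72.  42.] y [ 84. 134.] z99 168.0
[ 56. 109. 126.] [ 0.2  0.3 -0.1] 10.5
```

Request:
servo_tool([
  [0, [-0.004, 0, -0.002], 0],
  [0, [-0.004, 0, -0.002], 0],
  [0, [-0.004, 0, -0.002], 0],
  [0, [-0.003, 0, -0.001], 0],
  [0, [-0.003, 0, -0.001], 0],
  [0, [-0.003, 0, -0.001], 0],
  [0, [-0.002, 0, 0], 0],
  [0, [-0.002, 0, 0], 0],
  [0, [0, 0, 0], 0],
  [0, [0, 0, 0], 0],
])

```text
t: 11.75
position: [0.5115, 0.0885, 0.1353]
ee_rot: [[0.952, 0.306, -0.0], [0.306, -0.952, -0.0], [-0.0, 0.0, -1.0]]
wrist_force: [0.9, 0.5, -0.4]
grip_width: 0.0003
grip_force: 0.0
```

```bash
python3 r.py
```

```text
tall side face rect xz [-58. 120.] [190.  61.] 89.6 x [-89. -29.] y [-138.  -77.] z99 226.0
mid side face rect xz [-34.  64.] [ 96. 114.] 72.8 x [-78.  33.] y [-30.  22.] z99 130.0
short side face rect xz [-24. 111.] [182.  52.] 70.5 x [-76.  25.] y [ 84. 134.] z99 174.0
[ 31. 109. 135.] [1.1 0.6 0. ] 11.8
```

Lean about 19.5° (0.34 rad), so just a little further.

Request:
servo_tool([
  [0, [-0.003, 0, 0], 0],
  [0, [-0.003, 0, 0], 0],
  [0, [-0.003, 0, 0], 0],
  [0, [-0.002, 0, 0], 0],
  [0, [0, 0, 0], 0],
  [0, [0, 0, 0], 0],
  [0, [0, 0, 0], 0],
  [0, [0, 0, 0], 0],
  [0, [0, 0, 0], 0],
  [0, [0, 0, 0], 0],
])

```text
t: 13.05
position: [0.501, 0.0852, 0.1353]
ee_rot: [[0.952, 0.306, -0.0], [0.306, -0.952, 0.0], [0.0, -0.0, -1.0]]
wrist_force: [0.4, -0.6, -0.4]
grip_width: 0.0005
grip_force: 0.0
```

```bash
python3 r.py
```

```text
tall side face rect xz [-58. 119.] [ 61. 188.] 0.1 x [-89. -29.] y [-138.  -77.] z99 226.0
mid side face rect xz [-37.  63.] [ 95. 115.] 70.8 x [-78.  33.] y [-29.  22.] z99 128.0
short side face rect xz [-61.  96.] [ 49. 141.] 1.4 x [-88. -37.] y [ 84. 130.] z99 178.0
[ 20. 109. 135.] [ 0.8  0.1 -0.8] 13.1
```

Request:
servo_tool([
  [0, [0.005, 0, 0], 0],
  [0, [0.015, 0, 0], 0],
  [0, [0.025, 0, 0], 0],
  [0, [0.025, 0, 0], 0],
  [0, [0.02, 0, -0.02], 0],
  [0, [0.01, 0, -0.03], 0],
  [0, [0, 0, -0.03], 0],
  [0, [0, 0, -0.02], 0],
  [0, [0, 0, 0], 0],
  [0, [0, 0, 0], 0],
])

```text
t: 14.35
position: [0.596, 0.1158, 0.2346]
ee_rot: [[0.952, 0.306, -0.001], [0.306, -0.952, -0.0], [-0.001, -0.0, -1.0]]
wrist_force: [-0.7, -0.2, -1.1]
grip_width: -0.0
grip_force: 0.0
```

Request:
servo_tool([
  [0, [0, 0, 0], 0],
  [0, [0, 0, 0], 0],
  [0, [0, 0, 0], 0],
  [0, [0, 0, 0], 0],
  [0, [0, 0, 0], 0],
  [0, [0, 0, 0], 0],
  [0, [0, 0, 0], 0],
  [0, [0, 0, 0], 0],
  [0, [0, 0, 0], 0],
  [0, [0, 0, 0], 0],
])

```text
t: 15.6
position: [0.5962, 0.1157, 0.2353]
ee_rot: [[0.952, 0.306, -0.0], [0.306, -0.952, 0.0], [-0.0, -0.0, -1.0]]
wrist_force: [-0.6, 0.2, 0.3]
grip_width: -0.0001
grip_force: 0.0
```

```bash
python3 r.py side4.png; python3 -c "
from h import *
d=grab('scene');import q;V=q.toR(cloud(d))
for nm,lo,hi,z in(('tall',-.15,-.07,.212),('mid',-.05,.05,.122),('short',.07,.15,.162)):
    p=V[(V[...,0]<0)&(V[...,0]>-.12)&(V[...,1]>lo)&(V[...,1]<hi)&(abs(V[...,2]-z)<.005)]*1000
    print(nm,len(p),np.round(np.percentile(p,[3,97],axis=0)),cv2.minAreaRect(p[:,:2].astype(np.float32)))
"
```

```text
tall side face rect xz [-59. 120.] [ 61. 189.] 0.0 x [-89.   9.] y [-138.  -76.] z99 225.0
mid side face rect xz [-18.  75.] [ 98. 120.] 89.7 x [-78.  39.] y [-49.  22.] z99 127.0
short side face rect xz [-58.  95.] [ 49. 140.] 0.1 x [-83. -33.] y [ 84. 129.] z99 176.0
[120. 109. 235.] [ 0.8  0.1 -0.2] 15.65
tall 326 [[ -85. -136.  208.]
 [ -27.  -78.  215.]] ((-56.65373229980469, -105.73477172851562), (62.62749099731445, 61.25946044921875), 89.48815155029297)
mid 177 [[-74. -27. 119.]
 [-26.  21. 125.]] ((-49.741790771484375, -2.895620346069336), (52.29743957519531, 51.118648529052734), 88.49073791503906)
short 151 [[-80.  85. 158.]
 [-30. 134. 164.]] ((-55.513404846191406, 110.30433654785156), (51.66603469848633, 53.0550422668457), 1.383405327796936)
```

View pics/side4.png

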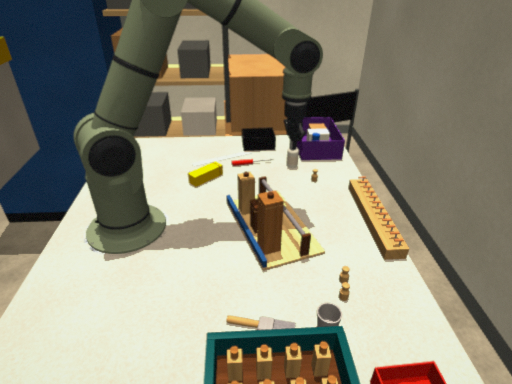

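Both pipes stand upright: the tall one at (270,222), the short one at (246,193). The mid pipe hasn't moved and the gripper is clear, so I'm handing in.

```bash
python3 -c "
from station import bot
print(bot.job_done())"
```

```text
the job is handed in; nothing more can be done
None
```

Both pipes were pushed back and stand upright and still, about 6 mm nearer the kerb than the nominal foot line; the middle pipe measured in its place, the gripper touched nothing at the end, and the job was handed in at about 16 s (no verdict came back).

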